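# Knock the stuck steel slug out of a turned toy blank

## Task

A steel slug is stuck in the bore of the turned wooden blank on the punch-out stand. Take the long-shanked drift from the rack, feel for the off-centre bore without pressing hard on the blank, and push the slug gently down through it into the tray below. Then stand the drift back upright in a hole of the rack, and leave everything else where it is.

Things in the scene. Friction and masses are not known exactly. Their poses are not given: they have to be found in the camera images.
- stand: Punch-out stand, fixed to the bench. Origin: centre of its underside, on the bench, z up. Two dark steel uprights at y +-47 and a dark plate 80 x 106 with its top at z 62 and a 36 mm hole in the middle. The turned wooden blank sits on the plate, inside a low rim.
- tray: Open aluminium catch tray between the stand's uprights, under the blank, fixed: 110 x 110 mm, rim 22 high, floor 5 thick. Origin: centre of its underside, on the bench.
- blank (a joint): How far the blank is pressed down on its rubber ring, in m: 0 at rest, up to about 0.5 mm of reading error. It starts to sink at about 1 N and sinks 1 mm for each further 5 N of push or of drag by the slug. 4 mm (about 20 N) dents it.
- blank_top (a point): Centre of the flat top of the blank, a plain upright wooden cylinder 48 mm across and 60 high, with a straight upright bore 17 across right through it. The bore's axis is 6 mm off this point; in which direction is not measured (the blank may sit any way round): see it from above or feel for it. It rests on rubber.
- blank_under (a point): Centre of the blank's underside, 60 mm below blank_top. The stuck slug, a plain steel cylinder 16 mm across, 24 long, 38 g, sits in the lower half of the bore, its top 18 to 32 mm below the blank's top face. It yields to a steady push of about 9 to 16 N and drops into the tray when the tool's tip has come down level with this point (a few mm short of it at the earliest).
- rack: Wooden tool rack, fixed to the bench, block 50 x 140 x 45 mm (x, y, z), origin at the centre of its underside. Two upright blind holes 15 mm across, 40 deep (floor at z 5), at x 0, y +35 and y -35.
- drift: The drift, about 140 g: round steel shank 12 mm across and 90 long, tip edges bevelled 2 mm, under a square dark wooden handle 24 x 24 x 55. Origin: the centre of its tip; z runs up the shank; the handle is from z 90 to 145, its sides square to x and y. It stands upright in one of the rack's holes, tip on the hole's floor.
- short_punch: A like tool with a shank only 50 mm long (handle from z 50 to 105), in the other hole; too short for this job. Origin: centre of its tip.
- small_jar: Bystander: small orange plastic paint jar, white cap, 40 mm across, 55 high. Origin: centre of its underside.
- yellow_jar: Bystander: yellow paint jar, 54 mm across, 65 high. Origin: centre of its underside.
- bowl: Bystander: white bowl, 72 mm across, 35 high. Origin: centre of its underside.
- white_bottle: Bystander: white bottle, 50 mm across, 120 high. Origin: centre of its underside.
- brush_pot: Bystander: clear pot, 72 mm across, of brushes 220 high. Origin: centre of its underside.
- mushroom_toy: Bystander: toy: two green mushrooms on an orange board 100 x 140 mm. Origin: centre of its underside.
- bird_toy: Bystander: small terracotta bird on a foot, 55 mm long, 65 high. Origin: centre of its underside.

How it is judged:
By the outcome, as a careful person would: the job done as asked, in the order asked, and still so for the second after the job is handed in, with the robot touching nothing.
It also fails if it takes over 72 s, if anything falls off the work surface, if the arm or the gripper's body presses on something with over 40 N, if the wrist force passes 120 N, or if a joint passes its speed limit or range.

## Robot

A 6-joint arm with a two-finger parallel gripper is mounted at the origin on the work surface. World frame = base frame: x ahead of the robot, y to its left, z up, the work surface at z = 0. Lengths are in m, angles in degrees, forces in N, time in s.
With the tool pointing down it reaches from about 0.3 to 0.75 m from the base axis. Payload 8.5 kg.
Tool frame: the origin (TCP) lies on the centre line of the jaws, within the pads' length; the fingertips stand 19 mm ahead of it and the grasp point (between the pads) is the TCP (env.tcp_to_tips is the z of the fingertips in the tool frame, in m); z points along the fingers, y is the line along which they close (so a half turn about z gives the same grasp; the last joint's range is limited). The gripper opens to 85 mm and grips with 20 to 120 N. Pads are 22 mm wide; open, the fingers measure 114 mm over their backs; the gripper's body (76 mm by 85 mm) begins 54 mm behind the grasp point. The pads swing forward as they close: fully open they stand 13 mm farther back than shut.
Start: joints at [-81.091, 21.807, 74.336, -0, 83.858, -12.336], TCP at [0.199, -0.513, 0.25] pointing down, gripper open.
Joint ranges: [-178.18, 178.18], [-50.72, 133.34], [12.68, 142.11], [-81.47, 261.47], [9.98, 163.14], [-165.26, 165.26]. Speed limits (degrees/s): [136.94, 136.94, 180, 180, 180, 180].

## Interface

Orientations are given as a 3x3 rotation matrix whose columns are the frame's x, y, z axes.
In Python, from rig import env gives the robot as it stands.
- The arm moves only by the tool servo_tool, never from a script. Its argument "steps" is a list of rows, each an object of numbers: "tx", "ty", "tz": the shift along the world's x, y, z in cm; "yaw": the turn about the world's z in degrees; "claw": the finger opening in cm, from 0 to 8.54. In form: [{"tx": .., "ty": .., "tz": .., "yaw": .., "claw": ..}, ...]. A call has 1 to 20 rows; each row shifts and turns the commanded pose from where the row before left it; what a row does not reach is not made up. A row lasts 1/10 s, in which the tool goes at most 50 mm and 8.59 degrees, less where a joint would pass 70% of its speed; a pose out of reach is approached as far as the arm can. A call with a gripper value outside its range is refused whole. The fingers move at their own pace and stop on an object; "newtons" is the grip in N (left out, the last holds). Time passes only in rows, so rows that do not move let the fingers close. It gives the time, the measured TCP pose, the force, the opening and the grip force at its end, in the units of the state.
- env.observe(): the state, without advancing time (a new reading comes with each control period).
- env.get_image(name): name is "side" or "top" or "wrist"; returns (picture, depth): 384x512x3 uint8, red, green, blue; 384x512 float32, m along the optical axis (not along the pixel's ray), 0 where there is no reading.
- env.camera_model(name): a dict with "fovy" (degrees; the focal length in pixels is half the picture's height over the tangent of half this angle, whatever the lens; pixels are square), "cx", "cy" (the principal point, pixels), "dist_coeffs" ([k1, k2, p1, p2, k3] as OpenCV has them; the pictures are not rectified), "T" (4x4, takes a point from camera to world coordinates). Camera axes: x right, y down, z forward; pixel columns grow to the right and rows downward; lengths in m; the calibration is good to about 2 mm. A picture is of the moment at which its call begins: read the wrist's pose just before it. camera_model takes no time and is no camera call; for the wrist camera it gives the pose at the moment of the call.
- env.close_job(): hands the job in; it is judged then, once.
The state is a dict: "time_s": time; "q": joint angles; "qvel": joint speeds; "joint_efforts": joint torques, N m; "position": TCP position; "tool_rot": TCP orientation; "ft_force": force on the tool from outside, world axes, zero at the start; "wrist_torque": the same for the moment, N m; "grip_width": finger opening in m; "gripper_force": force on a finger pad.
Only numpy, scipy, OpenCV 4.12 (cv2) and the standard library are available. Lean on these libraries where they do the work, as an engineer would, in place of code of your own. Each camera call takes 0.05 s, during which the arm holds its last target. There are 200 camera calls.

## Working session

There is one attempt and no reset: what is moved stays moved. The work goes in short steps, Python scripts to look and compute and a tool call to move; the robot and the scene stay as the last step left them, time stands still between calls to the robot, and variables do not carry over. Pictures are saved under pics/ and viewed, at most 10 in all, crops included, and the job is handed in when it is done.

Besides the shell and the picture viewer there is one more tool, called after "Emit:" by a JSON object that holds its "fn" and its "kwargs". servo_tool: Moves the arm, as the interface text tells. Its arguments: {"type":"object","properties":{"steps":{"type":"array"},"newtons":{"type":"number"}},"required":["steps"]}

```bash
mkdir -p pics; cat > h.py <<'E'
import numpy as np, cv2
from rig import env
def K(m,h=384):
    f=h/2/np.tan(np.radians(m["fovy"])/2); return np.array([[f,0,m["cx"]],[0,f,m["cy"]],[0,0,1.]])
def pts(m,uv,d):
    uv=np.asarray(uv,float).reshape(-1,1,2)
    n=cv2.undistortPoints(uv,K(m),np.array(m["dist_coeffs"])).reshape(-1,2)
    d=np.asarray(d,float).reshape(-1,1)
    p=np.c_[n*d,d]; T=np.array(m["T"]); return p@T[:3,:3].T+T[:3,3]
def plane(m,uv,z):
    T=np.array(m["T"]); p=pts(m,uv,np.ones(len(np.reshape(uv,(-1,2))))); o=T[:3,3]; r=p-o
    return o+r*((z-o[2])/r[:,2])[:,None]
def cloud(m,d):
    v,u=np.mgrid[:384,:512]; return pts(m,np.c_[u.ravel(),v.ravel()],d.ravel()).reshape(384,512,3)
def proj(m,P):
    T=np.linalg.inv(np.array(m["T"])); P=np.reshape(P,(-1,3)).astype(float)
    return cv2.projectPoints(P,cv2.Rodrigues(T[:3,:3])[0],T[:3,3],K(m),np.array(m["dist_coeffs"]))[0].reshape(-1,2)
def shot(n,fn=None):
    m=env.camera_model(n); im,d=env.get_image(n)
    np.savez("pics/%s.npz"%(fn or n),im=im,d=d)
    if fn: cv2.imwrite("pics/%s.png"%fn,im[:,:,::-1])
    return m,im,d
E
python3 - <<'E'
from h import *
for n in("side","top"):
    m,im,d=shot(n,n+"0"); print(n,np.round(m["T"],3).tolist(),m["fovy"])
o=env.observe(); print(o["time_s"],o["position"],o["tool_rot"],o["ft_force"],o["grip_width"],[k for k in o])
a=cv2.imread("pics/side0.png");b=cv2.imread("pics/top0.png")
cv2.imwrite("pics/both.png",cv2.resize(np.vstack([a,b]),(400*2,600*2)) if 0 else np.hstack([a,b])[:, :])
E
```

```text
side [[-0.799, -0.294, 0.525, -0.029], [-0.601, 0.369, -0.709, 0.678], [0.015, -0.882, -0.472, 0.629], [0.0, 0.0, 0.0, 1.0]] 48.4698217753878
top [[-0.005, -0.994, 0.111, 0.428], [-0.999, 0.009, 0.031, -0.099], [-0.032, -0.11, -0.993, 1.019], [0.0, 0.0, 0.0, 1.0]] 50.475030152727655
0.1 [ 0.19926505 -0.51238624  0.24978849] [[ 9.32042193e-01  3.62349699e-01 -2.13395281e-04]
 [ 3.62349674e-01 -9.32041396e-01  1.24502918e-03]
 [ 2.52242713e-04 -1.23774344e-03 -9.99999202e-01]] [ 0.1140129  -0.38213902  0.36026515] 0.08536833294680811 ['time_s', 'q', 'qvel', 'joint_efforts', 'position', 'tool_rot', 'ft_force', 'wrist_torque', 'gripper_force', 'grip_width']
```

View pics/top0.png

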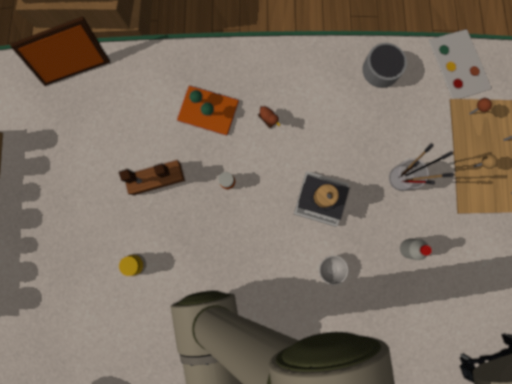

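View pics/side0.png

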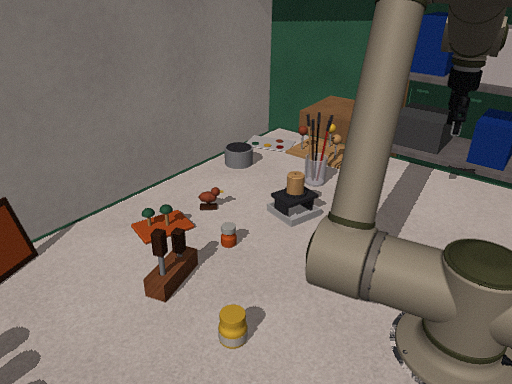

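The top view shows the rack at about (152,177), with handles at (128,175) and (162,170), and the blank at (326,195) with a dark bore in it. In the side view the left tool at (160,243) has the long shank, so it is the drift; that is the higher-y one, left in the top view.

```bash
python3 - <<'E'
from h import *
m=env.camera_model("top"); z=np.load("pics/top0.npz"); im,d=z["im"],z["d"]; C=cloud(m,d)
def reg(n,u0,u1,v0,v1,lo,hi):
    P=C[v0:v1,u0:u1]; k=(P[...,2]>lo)&(P[...,2]<hi)&(d[v0:v1,u0:u1]>0); q=P[k]
    if len(q)<5: print(n,len(q)); return
    r=cv2.minAreaRect((q[:,:2]*1000).astype(np.float32))
    print(n,len(q),"mean",q.mean(0).round(4),"rect",np.round(r[0],1),np.round(r[1],1),round(r[2],1),"zmed",np.median(q[:,2]).round(4))
reg("rack",110,195,150,205,.035,.055)
reg("drifthandle",110,145,160,190,.13,.17)
reg("shorthandle",148,180,155,190,.095,.125)
reg("blank",300,350,175,215,.11,.135)
reg("plate",290,360,165,230,.055,.07)
reg("tray",285,365,160,235,.015,.03)
c=cv2.resize(np.hstack([im[150:214,110:200],im[165:229,286:364]]),None,fx=4.5,fy=4.5,interpolation=cv2.INTER_CUBIC)
cv2.imwrite("pics/crop0.png",c[:,:,::-1])
ms=env.camera_model("side"); z=np.load("pics/side0.npz"); C2=cloud(ms,z["d"])
for n,(u0,u1,v0,v1) in dict(dh=(150,170,225,262),sh=(172,188,228,258)).items():
    P=C2[v0:v1,u0:u1].reshape(-1,3); k=(P[:,2]>.07)&(P[:,2]<.2)&(np.linalg.norm(P[:,:2]-np.array([.45,.17]),axis=1)<.15); q=P[k]; print(n,len(q),q.mean(0).round(4),np.percentile(q,[1,99],axis=0).round(3).tolist())
E
```

```text
rack 852 mean [0.5614 0.1795 0.045 ] rect [564.9 184.3] [ 52.1 139.8] 14.7 zmed 0.0453
drifthandle 155 mean [0.555  0.2147 0.1472] rect [555.4 216.7] [23.8 25.6] 18.1 zmed 0.1492
shorthandle 128 mean [0.5731 0.1479 0.1084] rect [573.7 149.1] [24.2 24.5] 16.9 zmed 0.1092
blank 347 mean [ 0.5092 -0.2297  0.1214] rect [ 509.5 -230.9] [47.3 47.5] 74.1 zmed 0.1216
plate 1023 mean [ 0.5077 -0.228   0.0622] rect [ 509.6 -231.1] [107.1  80.7] 73.0 zmed 0.0621
tray 281 mean [ 0.5113 -0.2228  0.0215] rect [ 509.6 -231.1] [111.3 111. ] 72.9 zmed 0.0216
dh 428 [0.5498 0.224  0.1258] [[0.541, 0.207, 0.081], [0.563, 0.234, 0.152]]
sh 262 [0.5681 0.1563 0.0944] [[0.559, 0.14, 0.071], [0.583, 0.167, 0.112]]
```

View pics/crop0.png

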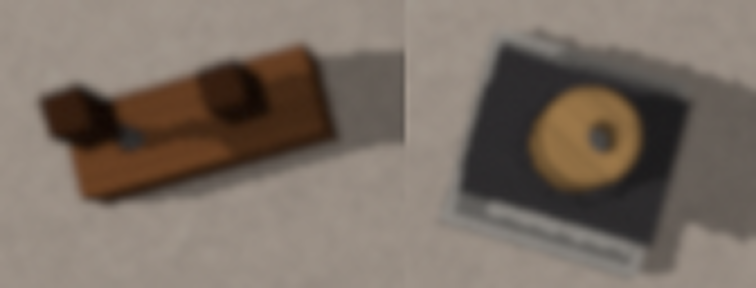

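Emit:
{"fn": "servo_tool", "kwargs": {"steps": [{"tx":1,"ty":2,"yaw":3},{"tx":2,"ty":4,"yaw":5},{"tx":2,"ty":4,"yaw":5},{"tx":2,"ty":4,"yaw":5},{"tx":2,"ty":4,"yaw":5},{"tx":2,"ty":4,"yaw":5},{"tx":2,"ty":4,"yaw":5},{"tx":2,"ty":4,"yaw":5},{"tx":2,"ty":4,"yaw":5},{"tx":2,"ty":4,"yaw":5},{"tx":2,"ty":4,"yaw":5},{"tx":2,"ty":4,"yaw":5},{"tx":2,"ty":4,"yaw":5},{"tx":2,"ty":4,"yaw":5},{"tx":2,"ty":4,"yaw":5},{"tx":2,"ty":4,"yaw":5},{"tx":2,"ty":4,"yaw":5},{"tx":2,"ty":4,"yaw":1},{"tx":0.6,"ty":2}], "newtons": 60}}

```text
invalid input at $.steps[0]: expected keys tx, ty, tz, yaw, claw
```

Emit:
{"fn": "servo_tool", "kwargs": {"steps": [{"tx":0,"ty":0},{"tx":0,"ty":0}]}}

```text
invalid input at $.steps[0]: expected keys tx, ty, tz, yaw, claw
```

```bash
python3 - <<'E'
from h import *
o=env.observe(); R=o["tool_rot"]; print(o["time_s"],o["position"],np.degrees(np.arctan2(R[1][1],R[0][1])),o["q"],o["ft_force"])
m,im,d=shot("wrist","w1"); C=cloud(m,d); print(np.round(m["T"],3).tolist())
for n,lo,hi,c in (("rack",.035,.052,(.565,.184)),("drift",.14,.16,(.5555,.2165)),("short",.1,.12,(.5737,.149))):
    k=(d>0)&(C[...,2]>lo)&(C[...,2]<hi)&(np.hypot(C[...,0]-c[0],C[...,1]-c[1])<(.1 if n=="rack" else .03)); q=C[k]
    if len(q)>5:
        r=cv2.minAreaRect((q[:,:2]*1000).astype(np.float32)); print(n,len(q),np.round(r[0],1),np.round(r[1],1),round(r[2],1),np.median(q[:,2]).round(4))
E
```

```text
0.1 [ 0.19926505 -0.51238624  0.24978849] -68.75541354408838 [-8.10894716e+01  2.18367314e+01  7.43784985e+01 -1.03583546e-03
  8.38571379e+01 -1.23339376e+01] [ 0.1140129  -0.38213902  0.36026515]
[[0.362, -0.896, -0.256, 0.264], [-0.932, -0.349, -0.098, -0.487], [-0.002, 0.274, -0.962, 0.373], [0.0, 0.0, 0.0, 1.0]]
```

View pics/w1.png

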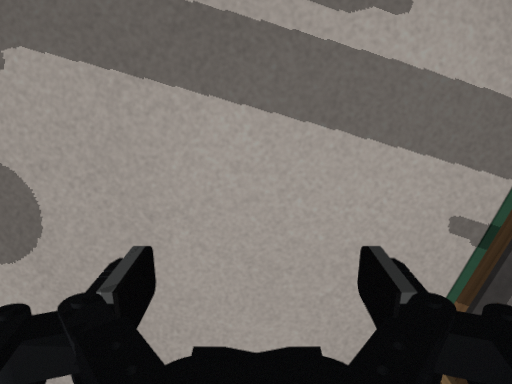

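The rows need all five keys, so nothing moved. The picture shows only bare bench between the open fingers (tips at about (150,250) and (365,250)). I'll resend with all the keys.

Emit:
{"fn": "servo_tool", "kwargs": {"steps": [{"tx":1,"ty":2,"tz":0,"yaw":3,"claw":8.5},{"tx":2,"ty":4,"tz":0,"yaw":5,"claw":8.5},{"tx":2,"ty":4,"tz":0,"yaw":5,"claw":8.5},{"tx":2,"ty":4,"tz":0,"yaw":5,"claw":8.5},{"tx":2,"ty":4,"tz":0,"yaw":5,"claw":8.5},{"tx":2,"ty":4,"tz":0,"yaw":5,"claw":8.5},{"tx":2,"ty":4,"tz":0,"yaw":5,"claw":8.5},{"tx":2,"ty":4,"tz":0,"yaw":5,"claw":8.5},{"tx":2,"ty":4,"tz":0,"yaw":5,"claw":8.5},{"tx":2,"ty":4,"tz":0,"yaw":5,"claw":8.5},{"tx":2,"ty":4,"tz":0,"yaw":5,"claw":8.5},{"tx":2,"ty":4,"tz":0,"yaw":5,"claw":8.5},{"tx":2,"ty":4,"tz":0,"yaw":5,"claw":8.5},{"tx":2,"ty":4,"tz":0,"yaw":5,"claw":8.5},{"tx":2,"ty":4,"tz":0,"yaw":5,"claw":8.5},{"tx":2,"ty":4,"tz":0,"yaw":5,"claw":8.5},{"tx":2,"ty":4,"tz":0,"yaw":5,"claw":8.5},{"tx":2,"ty":4,"tz":0,"yaw":1,"claw":8.5},{"tx":0.6,"ty":2,"tz":0,"yaw":0,"claw":8.5},{"tx":0,"ty":0,"tz":0,"yaw":0,"claw":8.5}], "newtons": 60}}

```text
time_s: 2.15
position: [0.5555, 0.2097, 0.2494]
tool_rot: [[-0.266, 0.964, -0.001], [0.964, 0.266, 0.0], [0.0, -0.001, -1.0]]
ft_force: [-0.3, -1.1, 0.6]
grip_width: 0.0849
gripper_force: 0.0
```

Emit:
{"fn": "servo_tool", "kwargs": {"steps": [{"tx":0,"ty":0,"tz":0,"yaw":0,"claw":8.5}]}}

```text
time_s: 2.25
position: [0.555, 0.2073, 0.2499]
tool_rot: [[-0.264, 0.965, -0.001], [0.965, 0.264, -0.0], [-0.0, -0.001, -1.0]]
ft_force: [0.2, -0.3, -0.3]
grip_width: 0.0849
gripper_force: 0.0
```

```bash
python3 - <<'E'
from h import *
o=env.observe(); R=o["tool_rot"]; print(o["time_s"],o["position"],np.degrees(np.arctan2(R[1][1],R[0][1])),o["q"],o["ft_force"])
m,im,d=shot("wrist","w2"); C=cloud(m,d); print(np.round(m["T"],3).tolist())
for n,lo,hi,c in (("rack",.035,.052,(.565,.184)),("drift",.14,.16,(.5555,.2165)),("short",.1,.12,(.5737,.149))):
    k=(d>0)&(C[...,2]>lo)&(C[...,2]<hi)&(np.hypot(C[...,0]-c[0],C[...,1]-c[1])<(.1 if n=="rack" else .03)); q=C[k]
    if len(q)>5:
        r=cv2.minAreaRect((q[:,:2]*1000).astype(np.float32)); print(n,len(q),np.round(r[0],1),np.round(r[1],1),round(r[2],1),np.median(q[:,2]).round(4))
E
```

```text
2.25 [0.55501603 0.20725896 0.24986972] 15.278378655572066 [ 9.04485290e+00  2.61749746e+01  6.72463499e+01 -1.70679623e-02
  8.66394101e+01 -6.23252182e+00] [ 0.17155673 -0.34056978 -0.26821767]
[[0.965, 0.254, 0.071, 0.537], [0.263, -0.928, -0.264, 0.274], [-0.001, 0.274, -0.962, 0.373], [0.0, 0.0, 0.0, 1.0]]
rack 4337 [565.3 184.9] [ 50.2 140.5] 15.1 0.0444
drift 1251 [556.1 218.7] [24.1 24.2] 18.6 0.149
short 821 [574.1 151.6] [23.9 24.4] 16.1 0.109
```

View pics/w2.png

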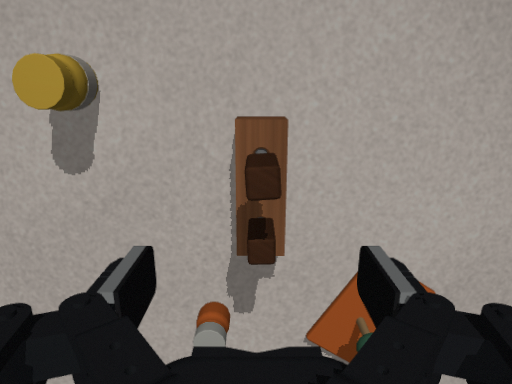

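The wrist view looks down the rack at (262,187): the drift's handle is at (263,175), the taller one on the +y side, and the short punch is at (261,240). I'll correct about 1 mm in x and 11 mm in y, descend and grip.

Emit:
{"fn": "servo_tool", "kwargs": {"steps": [{"tx":0.1,"ty":1.1,"tz":0,"yaw":2,"claw":6},{"tx":0,"ty":0,"tz":-2,"yaw":0,"claw":6},{"tx":0,"ty":0,"tz":-3,"yaw":0,"claw":6},{"tx":0,"ty":0,"tz":-3,"yaw":0,"claw":6},{"tx":0,"ty":0,"tz":-3,"yaw":0,"claw":6},{"tx":0,"ty":0,"tz":-1.7,"yaw":0,"claw":6},{"tx":0,"ty":0,"tz":0,"yaw":0,"claw":6},{"tx":0,"ty":0,"tz":0,"yaw":0,"claw":6}]}}

```text
time_s: 3.1
position: [0.5567, 0.2183, 0.1242]
tool_rot: [[-0.297, 0.955, 0.001], [0.955, 0.297, 0.0], [-0.0, 0.001, -1.0]]
ft_force: [-0.3, 0.0, 0.8]
grip_width: 0.0602
gripper_force: 0.0
```

Emit:
{"fn": "servo_tool", "kwargs": {"steps": [{"tx":0,"ty":0,"tz":0,"yaw":0,"claw":3},{"tx":0,"ty":0,"tz":0,"yaw":0,"claw":2},{"tx":0,"ty":0,"tz":0,"yaw":0,"claw":2},{"tx":0,"ty":0,"tz":0,"yaw":0,"claw":1.5},{"tx":0,"ty":0,"tz":0,"yaw":0,"claw":1},{"tx":0,"ty":0,"tz":0,"yaw":0,"claw":1},{"tx":0,"ty":0,"tz":0,"yaw":0,"claw":1}]}}

```text
time_s: 3.8
position: [0.5566, 0.2184, 0.1244]
tool_rot: [[-0.297, 0.955, 0.002], [0.955, 0.297, 0.0], [-0.0, 0.002, -1.0]]
ft_force: [-1.2, -0.7, 6.8]
grip_width: 0.0237
gripper_force: 58.6
```

Emit:
{"fn": "servo_tool", "kwargs": {"steps": [{"tx":0,"ty":0,"tz":0.6,"yaw":0,"claw":1},{"tx":0,"ty":0,"tz":1,"yaw":0,"claw":1},{"tx":0,"ty":0,"tz":2,"yaw":0,"claw":1},{"tx":0,"ty":0,"tz":3,"yaw":0,"claw":1},{"tx":0,"ty":0,"tz":4,"yaw":0,"claw":1},{"tx":0,"ty":0,"tz":4,"yaw":0,"claw":1},{"tx":0,"ty":-1,"tz":2,"yaw":0,"claw":1},{"tx":-1,"ty":-3.5,"tz":0,"yaw":0,"claw":1},{"tx":-1,"ty":-4.5,"tz":0,"yaw":0,"claw":1},{"tx":-1,"ty":-4.5,"tz":0,"yaw":0,"claw":1},{"tx":-1,"ty":-4.5,"tz":0,"yaw":0,"claw":1},{"tx":-1,"ty":-4.5,"tz":0,"yaw":0,"claw":1},{"tx":-1,"ty":-4.5,"tz":0,"yaw":0,"claw":1},{"tx":-1,"ty":-4.5,"tz":0,"yaw":0,"claw":1},{"tx":-1,"ty":-4.5,"tz":0,"yaw":0,"claw":1},{"tx":-1,"ty":-4.5,"tz":0,"yaw":0,"claw":1},{"tx":-1,"ty":-4,"tz":0,"yaw":0,"claw":1},{"tx":0,"ty":-2,"tz":0,"yaw":0,"claw":1},{"tx":0,"ty":0,"tz":0,"yaw":0,"claw":1},{"tx":0,"ty":0,"tz":0,"yaw":0,"claw":1}]}}

```text
time_s: 5.8
position: [0.4562, -0.2463, 0.2896]
tool_rot: [[-0.296, 0.955, 0.0], [0.955, 0.296, 0.0], [0.0, 0.0, -1.0]]
ft_force: [-0.2, 0.2, -0.4]
grip_width: 0.0237
gripper_force: 59.0
```

Emit:
{"fn": "servo_tool", "kwargs": {"steps": [{"tx":0,"ty":0,"tz":0,"yaw":0,"claw":1},{"tx":0,"ty":0,"tz":0,"yaw":0,"claw":1}]}}

```text
time_s: 6.0
position: [0.4565, -0.2455, 0.2896]
tool_rot: [[-0.298, 0.955, 0.0], [0.955, 0.298, -0.0], [-0.0, 0.0, -1.0]]
ft_force: [-0.5, -0.5, -0.9]
grip_width: 0.0236
gripper_force: 59.0
```

```bash
python3 - <<'E'
from h import *
o=env.observe(); print(o["time_s"],o["position"],o["ft_force"],o["grip_width"])
m,im,d=shot("wrist","w3"); C=cloud(m,d)
k=(d>0)&(C[...,2]>.115)&(C[...,2]<.130)&(np.hypot(C[...,0]-.5095,C[...,1]+.231)<.035)
q=C[k]; c,r=cv2.minEnclosingCircle((q[:,:2]*1000).astype(np.float32)); print("blank",len(q),np.round(c,1),round(r,1),np.median(q[:,2]))
uv=proj(m,[c[0]/1000,c[1]/1000,.122])[0]; print("uv",uv)
b=cv2.resize(im[120:280,180:400],None,fx=3.6,fy=3.6,interpolation=cv2.INTER_CUBIC); cv2.imwrite("pics/w3c.png",b[:,:,::-1])
np.save("pics/w3m.npy",np.array([m["T"]]))
# shank points
k=(d>0)&(C[...,2]>.165)&(C[...,2]<.24)&(np.hypot(C[...,0]-o["position"][0],C[...,1]-o["position"][1])<.03); q=C[k]; print("tool",len(q),q.min(0),q.max(0))
E
```

```text
6.0 [ 0.45647105 -0.24549567  0.28963433] [-0.54791    -0.48300584 -0.89189169] 0.023603666253068915
blank 2082 [ 509.8 -229.8] 24.2 0.12120752475218471
uv [320.67759365 176.91207521]
tool 598 [ 0.45020546 -0.24665449  0.17143631] [ 0.46173264 -0.23913254  0.23999092]
```

View pics/w3c.png

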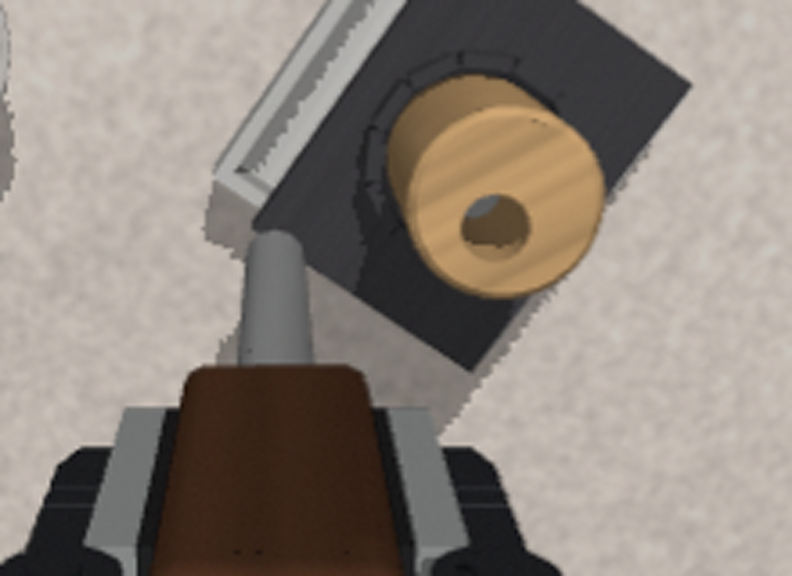

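The crop shows the blank's top face with the bore clearly visible at about crop (495,221), on the −y side of centre. The drift hangs straight with its tip at crop (277,235). Next I'll measure the bore and the tip in this same view.

```bash
python3 - <<'E'
from h import *
m=env.camera_model("wrist"); z=np.load("pics/w3.npz"); im,d=z["im"],z["d"]; C=cloud(m,d)
top=((d>0)&(abs(C[...,2]-.1212)<.004)&(np.hypot(C[...,0]-.5098,C[...,1]+.2298)<.027)).astype(np.uint8)
top=cv2.morphologyEx(top,cv2.MORPH_OPEN,np.ones((3,3)))
cs,h=cv2.findContours(top,cv2.RETR_CCOMP,cv2.CHAIN_APPROX_NONE)
for c,hh in zip(cs,h[0]):
    if len(c)<20: continue
    P=plane(m,c.reshape(-1,2),.1217)[:,:2]
    # algebraic circle fit
    A=np.c_[2*P,np.ones(len(P))]; s=np.linalg.lstsq(A,(P**2).sum(1),rcond=None)[0]; print("hole" if hh[3]>=0 else "outer",len(c),s[:2].round(4),np.sqrt(s[2]+s[0]**2+s[1]**2).round(4))
# dark mask
g=cv2.cvtColor(im,cv2.COLOR_RGB2GRAY); fill=np.zeros_like(g); 
uv=proj(m,[[.5098,-.2298,.1212]])[0]; cv2.circle(fill,tuple(int(round(x)) for x in uv),22,1,-1)
dk=((g<110)&(fill>0)).astype(np.uint8); M=cv2.moments(dk,True); print("dark",M["m00"],M["m10"]/M["m00"],M["m01"]/M["m00"],plane(m,[[M["m10"]/M["m00"],M["m01"]/M["m00"]]],.1217))
p=env.observe()["position"]
k=(d>0)&(C[...,2]>.165)&(np.hypot(C[...,0]-p[0],C[...,1]-p[1])<.03)
for a in (.172,.18,.19,.2):
    q=C[k&(abs(C[...,2]-a)<.004)]
    if len(q)>5: A=np.c_[2*q[:,:2],np.ones(len(q))]; s=np.linalg.lstsq(A,(q[:,:2]**2).sum(1),rcond=None)[0]; print(a,len(q),s[:2].round(4),np.sqrt(s[2]+s[0]**2+s[1]**2).round(4),(q[:,0].min()+q[:,0].max())/2,q[:,1].max()-.006)
E
```

```text
outer 155 [ 0.509  -0.2296] 0.0234
hole 53 [ 0.5084 -0.2354] 0.0084
dark 227.0 317.3348017621145 181.54625550660793 [[ 0.50850163 -0.23476655  0.1217    ]]
0.172 24 [ 0.4559 -0.2454] 0.0058 0.4556605016281462 -0.24550226258843422
0.18 46 [ 0.456  -0.2453] 0.0057 0.45550466853930316 -0.24528896353135876
0.19 53 [ 0.456  -0.2453] 0.0058 0.4560109450604375 -0.2454484973683951
0.2 66 [ 0.4561 -0.2453] 0.0058 0.45588798807560404 -0.24525968784093496
```

Emit:
{"fn": "servo_tool", "kwargs": {"steps": [{"tx":2,"ty":0.4,"tz":0,"yaw":0,"claw":1},{"tx":2.5,"ty":0.5,"tz":0,"yaw":0,"claw":1},{"tx":0.75,"ty":0.1,"tz":-1,"yaw":0,"claw":1},{"tx":0,"ty":0,"tz":-1.8,"yaw":0,"claw":1},{"tx":0,"ty":0,"tz":-1,"yaw":0,"claw":1},{"tx":0,"ty":0,"tz":0,"yaw":0,"claw":1},{"tx":0,"ty":0,"tz":0,"yaw":0,"claw":1},{"tx":0,"ty":0,"tz":0,"yaw":0,"claw":1}]}}

```text
time_s: 6.85
position: [0.5088, -0.2368, 0.2522]
tool_rot: [[-0.296, 0.955, 0.001], [0.955, 0.296, -0.001], [-0.001, 0.001, -1.0]]
ft_force: [0.6, 0.6, -1.2]
grip_width: 0.0232
gripper_force: 59.4
```

```bash
python3 - <<'E'
from h import *
o=env.observe(); p=o["position"]; print(o["time_s"],p,o["ft_force"],o["grip_width"])
m,im,d=shot("wrist","w4"); C=cloud(m,d)
for a in (.137,.145,.16):
    q=C[(d>0)&(abs(C[...,2]-a)<.005)&(np.hypot(C[...,0]-p[0],C[...,1]-p[1])<.012)]
    if len(q)>5: A=np.c_[2*q[:,:2],np.ones(len(q))]; s=np.linalg.lstsq(A,(q[:,:2]**2).sum(1),rcond=None)[0]; print(a,len(q),s[:2].round(4))
q=C[(d>0)&(abs(C[...,2]-.1212)<.003)&(np.hypot(C[...,0]-.509,C[...,1]+.23)<.03)]
c,r=cv2.minEnclosingCircle((q[:,:2]*1000).astype(np.float32)); print("blank",len(q),np.round(c,1),round(r,1))
E
```

```text
6.85 [ 0.50884133 -0.23682426  0.25216828] [ 0.57796034  0.63703558 -1.2353023 ] 0.023176541991301553
0.137 44 [ 0.5084 -0.2366]
0.145 62 [ 0.5084 -0.2365]
0.16 77 [ 0.5085 -0.2366]
blank 2444 [ 510.  -229.8] 24.2
```

Emit:
{"fn": "servo_tool", "kwargs": {"steps": [{"tx":0,"ty":0.12,"tz":-0.3,"yaw":0,"claw":1},{"tx":0,"ty":0,"tz":-0.3,"yaw":0,"claw":1},{"tx":0,"ty":0,"tz":-0.2,"yaw":0,"claw":1},{"tx":0,"ty":0,"tz":-0.2,"yaw":0,"claw":1},{"tx":0,"ty":0,"tz":-0.2,"yaw":0,"claw":1},{"tx":0,"ty":0,"tz":-0.1,"yaw":0,"claw":1},{"tx":0,"ty":0,"tz":0,"yaw":0,"claw":1},{"tx":0,"ty":0,"tz":0,"yaw":0,"claw":1}]}}

```text
time_s: 7.7
position: [0.5088, -0.2354, 0.2384]
tool_rot: [[-0.296, 0.955, 0.0], [0.955, 0.296, -0.0], [-0.0, 0.0, -1.0]]
ft_force: [0.3, -0.3, -0.9]
grip_width: 0.0233
gripper_force: 59.4
```

Emit:
{"fn": "servo_tool", "kwargs": {"steps": [{"tx":0,"ty":0,"tz":-0.2,"yaw":0,"claw":1},{"tx":0,"ty":0,"tz":-0.3,"yaw":0,"claw":1},{"tx":0,"ty":0,"tz":-0.3,"yaw":0,"claw":1},{"tx":0,"ty":0,"tz":-0.2,"yaw":0,"claw":1},{"tx":0,"ty":0,"tz":-0.1,"yaw":0,"claw":1},{"tx":0,"ty":0,"tz":-0.1,"yaw":0,"claw":1},{"tx":0,"ty":0,"tz":-0.1,"yaw":0,"claw":1},{"tx":0,"ty":0,"tz":-0.05,"yaw":0,"claw":1},{"tx":0,"ty":0,"tz":-0.05,"yaw":0,"claw":1},{"tx":0,"ty":0,"tz":-0.05,"yaw":0,"claw":1}]}}

```text
time_s: 8.7
position: [0.5088, -0.2354, 0.2238]
tool_rot: [[-0.296, 0.955, 0.0], [0.955, 0.296, -0.0], [-0.0, 0.0, -1.0]]
ft_force: [-0.8, 0.1, -2.6]
grip_width: 0.0235
gripper_force: 59.4
```

Emit:
{"fn": "servo_tool", "kwargs": {"steps": [{"tx":0,"ty":0,"tz":-0.05,"yaw":0,"claw":1},{"tx":0,"ty":0,"tz":-0.05,"yaw":0,"claw":1},{"tx":0,"ty":0,"tz":-0.05,"yaw":0,"claw":1},{"tx":0,"ty":0,"tz":-0.05,"yaw":0,"claw":1},{"tx":0,"ty":0,"tz":-0.05,"yaw":0,"claw":1},{"tx":0,"ty":0,"tz":-0.05,"yaw":0,"claw":1}]}}

```text
time_s: 9.3
position: [0.5088, -0.2354, 0.2208]
tool_rot: [[-0.296, 0.955, 0.0], [0.955, 0.296, -0.0], [-0.0, 0.0, -1.0]]
ft_force: [-0.7, 0.2, -0.5]
grip_width: 0.0233
gripper_force: 59.4
```

Emit:
{"fn": "servo_tool", "kwargs": {"steps": [{"tx":0,"ty":0,"tz":-0.06,"yaw":0,"claw":1},{"tx":0,"ty":0,"tz":-0.06,"yaw":0,"claw":1},{"tx":0,"ty":0,"tz":-0.06,"yaw":0,"claw":1},{"tx":0,"ty":0,"tz":-0.06,"yaw":0,"claw":1},{"tx":0,"ty":0,"tz":-0.06,"yaw":0,"claw":1},{"tx":0,"ty":0,"tz":-0.06,"yaw":0,"claw":1}]}}

```text
time_s: 9.9
position: [0.5088, -0.2354, 0.2172]
tool_rot: [[-0.296, 0.955, 0.0], [0.955, 0.296, 0.0], [0.0, 0.0, -1.0]]
ft_force: [-0.1, 0.7, -1.4]
grip_width: 0.0231
gripper_force: 59.4
```

Emit:
{"fn": "servo_tool", "kwargs": {"steps": [{"tx":0,"ty":0,"tz":-0.06,"yaw":0,"claw":1},{"tx":0,"ty":0,"tz":-0.06,"yaw":0,"claw":1},{"tx":0,"ty":0,"tz":-0.06,"yaw":0,"claw":1},{"tx":0,"ty":0,"tz":-0.06,"yaw":0,"claw":1},{"tx":0,"ty":0,"tz":-0.06,"yaw":0,"claw":1},{"tx":0,"ty":0,"tz":-0.06,"yaw":0,"claw":1}]}}

```text
time_s: 10.5
position: [0.5088, -0.2354, 0.2136]
tool_rot: [[-0.296, 0.955, -0.0], [0.955, 0.296, 0.0], [0.0, -0.0, -1.0]]
ft_force: [0.6, -0.1, -1.3]
grip_width: 0.0236
gripper_force: 59.4
```

Tip at about z 0.094 and still free. I'll keep going in small steps.

Emit:
{"fn": "servo_tool", "kwargs": {"steps": [{"tx":0,"ty":0,"tz":-0.06,"yaw":0,"claw":1},{"tx":0,"ty":0,"tz":-0.06,"yaw":0,"claw":1},{"tx":0,"ty":0,"tz":-0.06,"yaw":0,"claw":1},{"tx":0,"ty":0,"tz":-0.06,"yaw":0,"claw":1},{"tx":0,"ty":0,"tz":-0.06,"yaw":0,"claw":1}]}}

```text
time_s: 11.0
position: [0.5088, -0.2354, 0.2106]
tool_rot: [[-0.297, 0.955, -0.0], [0.955, 0.297, 0.0], [0.0, -0.0, -1.0]]
ft_force: [-0.5, 0.6, -1.5]
grip_width: 0.0236
gripper_force: 59.4
```

Emit:
{"fn": "servo_tool", "kwargs": {"steps": [{"tx":0,"ty":0,"tz":-0.05,"yaw":0,"claw":1},{"tx":0,"ty":0,"tz":-0.05,"yaw":0,"claw":1},{"tx":0,"ty":0,"tz":-0.05,"yaw":0,"claw":1},{"tx":0,"ty":0,"tz":-0.05,"yaw":0,"claw":1}]}}

```text
time_s: 11.4
position: [0.5088, -0.2354, 0.2086]
tool_rot: [[-0.296, 0.955, -0.0], [0.955, 0.296, 0.0], [0.0, -0.0, -1.0]]
ft_force: [0.4, 0.5, -1.6]
grip_width: 0.0232
gripper_force: 59.4
```

Emit:
{"fn": "servo_tool", "kwargs": {"steps": [{"tx":0,"ty":0,"tz":-0.05,"yaw":0,"claw":1},{"tx":0,"ty":0,"tz":-0.05,"yaw":0,"claw":1},{"tx":0,"ty":0,"tz":-0.05,"yaw":0,"claw":1},{"tx":0,"ty":0,"tz":-0.05,"yaw":0,"claw":1}]}}

```text
time_s: 11.8
position: [0.5088, -0.2354, 0.2066]
tool_rot: [[-0.297, 0.955, -0.0], [0.955, 0.297, 0.0], [0.0, -0.0, -1.0]]
ft_force: [0.1, 0.3, -0.3]
grip_width: 0.0234
gripper_force: 59.4
```

```bash
python3 - <<'E'
from h import *
m=env.camera_model("wrist"); z=np.load("pics/w3.npz"); d=z["d"]; T0=np.load("pics/w3m.npy")[0]; m3=dict(m); m3["T"]=T0; C=cloud(m3,d)
u,v=180+485/3.6,120+207/3.6; print(u,v); print(C[int(v)-3:int(v)+6,int(u)-4:int(u)+9,2].round(3))
o=env.observe(); print(o["ft_force"],o["position"])
m,im,d=shot("wrist","w5"); C=cloud(m,d)
q=C[(d>0)&(C[...,2]>.115)&(np.hypot(C[...,0]-.509,C[...,1]+.23)<.035)]
k=(q[:,2]<.127); print("blank top z",np.median(q[k,2]),"handle bottom z guess",np.percentile(q[~k,2],[1,5,50]))
b=cv2.resize(im[100:300,140:400],None,fx=2.5,fy=2.5,interpolation=cv2.INTER_CUBIC); cv2.imwrite("pics/w5c.png",b[:,:,::-1])
E
```

```text
314.72222222222223 177.5
[[0.121 0.121 0.12  0.122 0.121 0.082 0.081 0.082 0.083 0.081 0.086 0.092
  0.122]
 [0.121 0.121 0.121 0.083 0.083 0.083 0.083 0.082 0.082 0.083 0.087 0.092
  0.096]
 [0.12  0.121 0.082 0.082 0.083 0.082 0.083 0.082 0.079 0.084 0.089 0.091
  0.096]
 [0.121 0.083 0.082 0.082 0.081 0.082 0.082 0.08  0.082 0.084 0.089 0.093
  0.097]
 [0.083 0.083 0.082 0.081 0.082 0.082 0.079 0.082 0.084 0.086 0.089 0.094
  0.098]
 [0.082 0.081 0.081 0.081 0.083 0.079 0.082 0.084 0.085 0.089 0.092 0.095
  0.1  ]
 [0.078 0.084 0.078 0.079 0.081 0.081 0.084 0.088 0.089 0.091 0.093 0.097
  0.1  ]
 [0.08  0.082 0.083 0.083 0.083 0.087 0.087 0.088 0.091 0.094 0.097 0.099
  0.1  ]
 [0.085 0.085 0.084 0.086 0.088 0.089 0.09  0.092 0.094 0.096 0.099 0.099
  0.104]]
[ 0.05607649  0.32797066 -0.2585475 ] [ 0.50878912 -0.23539979  0.20655087]
blank top z 0.12126152728908052 handle bottom z guess [0.15339788 0.19710285 0.24175224]
```

View pics/w5c.png

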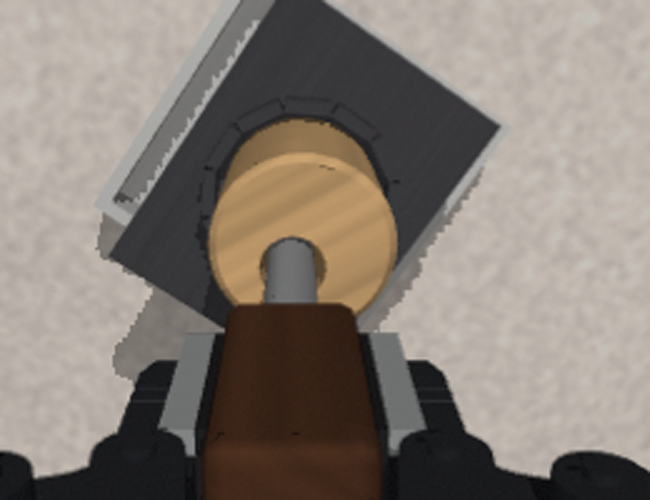

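The shank is inside the bore with clearance all round (crop (290,265)). The depth inside the bore puts the slug's top near z 0.082, so contact is a few mm lower.

Emit:
{"fn": "servo_tool", "kwargs": {"steps": [{"tx":0,"ty":0,"tz":-0.05,"yaw":0,"claw":1},{"tx":0,"ty":0,"tz":-0.05,"yaw":0,"claw":1},{"tx":0,"ty":0,"tz":-0.05,"yaw":0,"claw":1},{"tx":0,"ty":0,"tz":-0.05,"yaw":0,"claw":1},{"tx":0,"ty":0,"tz":-0.05,"yaw":0,"claw":1}]}}

```text
time_s: 12.35
position: [0.5088, -0.2354, 0.2041]
tool_rot: [[-0.296, 0.955, -0.0], [0.955, 0.296, 0.0], [0.0, -0.0, -1.0]]
ft_force: [-0.1, -0.5, 0.0]
grip_width: 0.0237
gripper_force: 59.4
```

Emit:
{"fn": "servo_tool", "kwargs": {"steps": [{"tx":0,"ty":0,"tz":-0.05,"yaw":0,"claw":1},{"tx":0,"ty":0,"tz":-0.05,"yaw":0,"claw":1},{"tx":0,"ty":0,"tz":-0.05,"yaw":0,"claw":1},{"tx":0,"ty":0,"tz":-0.05,"yaw":0,"claw":1},{"tx":0,"ty":0,"tz":-0.05,"yaw":0,"claw":1}]}}

```text
time_s: 12.85
position: [0.5088, -0.2354, 0.2019]
tool_rot: [[-0.297, 0.955, 0.0], [0.955, 0.297, -0.0], [-0.0, 0.0, -1.0]]
ft_force: [-1.5, 0.6, 3.2]
grip_width: 0.0235
gripper_force: 59.7
```

Emit:
{"fn": "servo_tool", "kwargs": {"steps": [{"tx":0,"ty":0,"tz":-0.05,"yaw":0,"claw":1},{"tx":0,"ty":0,"tz":-0.05,"yaw":0,"claw":1},{"tx":0,"ty":0,"tz":-0.05,"yaw":0,"claw":1},{"tx":0,"ty":0,"tz":-0.05,"yaw":0,"claw":1}]}}

```text
time_s: 13.25
position: [0.5089, -0.2355, 0.2005]
tool_rot: [[-0.297, 0.955, 0.001], [0.955, 0.297, -0.001], [-0.001, 0.001, -1.0]]
ft_force: [-2.2, 1.2, 9.8]
grip_width: 0.0234
gripper_force: 60.5
```

Emit:
{"fn": "servo_tool", "kwargs": {"steps": [{"tx":0,"ty":0,"tz":-0.04,"yaw":0,"claw":1},{"tx":0,"ty":0,"tz":-0.04,"yaw":0,"claw":1},{"tx":0,"ty":0,"tz":-0.04,"yaw":0,"claw":1},{"tx":0,"ty":0,"tz":-0.04,"yaw":0,"claw":1}]}}

```text
time_s: 13.65
position: [0.509, -0.2355, 0.1991]
tool_rot: [[-0.297, 0.955, 0.001], [0.955, 0.297, -0.001], [-0.001, 0.001, -1.0]]
ft_force: [-1.5, 1.4, 10.1]
grip_width: 0.0235
gripper_force: 60.6
```

Emit:
{"fn": "servo_tool", "kwargs": {"steps": [{"tx":0,"ty":0,"tz":-0.04,"yaw":0,"claw":1},{"tx":0,"ty":0,"tz":-0.04,"yaw":0,"claw":1},{"tx":0,"ty":0,"tz":-0.04,"yaw":0,"claw":1}]}}

```text
time_s: 13.95
position: [0.509, -0.2355, 0.1979]
tool_rot: [[-0.296, 0.955, 0.001], [0.955, 0.296, -0.001], [-0.001, 0.001, -1.0]]
ft_force: [-2.4, 1.4, 9.5]
grip_width: 0.0234
gripper_force: 60.6
```

Emit:
{"fn": "servo_tool", "kwargs": {"steps": [{"tx":0,"ty":0,"tz":-0.05,"yaw":0,"claw":1},{"tx":0,"ty":0,"tz":-0.05,"yaw":0,"claw":1},{"tx":0,"ty":0,"tz":-0.05,"yaw":0,"claw":1},{"tx":0,"ty":0,"tz":-0.05,"yaw":0,"claw":1},{"tx":0,"ty":0,"tz":-0.05,"yaw":0,"claw":1},{"tx":0,"ty":0,"tz":-0.05,"yaw":0,"claw":1},{"tx":0,"ty":0,"tz":-0.05,"yaw":0,"claw":1},{"tx":0,"ty":0,"tz":-0.05,"yaw":0,"claw":1}]}}

```text
time_s: 14.75
position: [0.509, -0.2354, 0.1939]
tool_rot: [[-0.297, 0.955, 0.001], [0.955, 0.297, -0.001], [-0.001, 0.001, -1.0]]
ft_force: [-2.5, 0.9, 9.4]
grip_width: 0.023
gripper_force: 60.6
```

Emit:
{"fn": "servo_tool", "kwargs": {"steps": [{"tx":0,"ty":0,"tz":-0.05,"yaw":0,"claw":1},{"tx":0,"ty":0,"tz":-0.05,"yaw":0,"claw":1},{"tx":0,"ty":0,"tz":-0.05,"yaw":0,"claw":1},{"tx":0,"ty":0,"tz":-0.05,"yaw":0,"claw":1},{"tx":0,"ty":0,"tz":-0.05,"yaw":0,"claw":1},{"tx":0,"ty":0,"tz":-0.05,"yaw":0,"claw":1},{"tx":0,"ty":0,"tz":-0.05,"yaw":0,"claw":1},{"tx":0,"ty":0,"tz":-0.05,"yaw":0,"claw":1}]}}

```text
time_s: 15.55
position: [0.509, -0.2354, 0.1898]
tool_rot: [[-0.296, 0.955, 0.001], [0.955, 0.296, -0.001], [-0.001, 0.001, -1.0]]
ft_force: [-1.4, 2.2, 8.7]
grip_width: 0.0233
gripper_force: 60.6
```

Emit:
{"fn": "servo_tool", "kwargs": {"steps": [{"tx":0,"ty":0,"tz":-0.05,"yaw":0,"claw":1},{"tx":0,"ty":0,"tz":-0.05,"yaw":0,"claw":1},{"tx":0,"ty":0,"tz":-0.05,"yaw":0,"claw":1},{"tx":0,"ty":0,"tz":-0.05,"yaw":0,"claw":1},{"tx":0,"ty":0,"tz":-0.05,"yaw":0,"claw":1},{"tx":0,"ty":0,"tz":-0.05,"yaw":0,"claw":1},{"tx":0,"ty":0,"tz":-0.05,"yaw":0,"claw":1},{"tx":0,"ty":0,"tz":-0.05,"yaw":0,"claw":1}]}}

```text
time_s: 16.35
position: [0.5088, -0.2354, 0.1845]
tool_rot: [[-0.296, 0.955, -0.0], [0.955, 0.296, 0.0], [0.0, -0.0, -1.0]]
ft_force: [-0.1, 0.2, -1.1]
grip_width: 0.0233
gripper_force: 59.3
```

The force fell to zero at tip z 0.065, so the slug has dropped. I'll go 4 mm further to make sure, then withdraw and look.

Emit:
{"fn": "servo_tool", "kwargs": {"steps": [{"tx":0,"ty":0,"tz":-0.2,"yaw":0,"claw":1},{"tx":0,"ty":0,"tz":-0.2,"yaw":0,"claw":1},{"tx":0,"ty":0,"tz":0,"yaw":0,"claw":1},{"tx":0,"ty":0,"tz":0.5,"yaw":0,"claw":1},{"tx":0,"ty":0,"tz":1,"yaw":0,"claw":1},{"tx":0,"ty":0,"tz":1,"yaw":0,"claw":1},{"tx":0,"ty":0,"tz":1.5,"yaw":0,"claw":1},{"tx":0,"ty":0,"tz":1.5,"yaw":0,"claw":1},{"tx":0,"ty":0,"tz":1.5,"yaw":0,"claw":1},{"tx":0,"ty":0,"tz":2,"yaw":0,"claw":1},{"tx":0,"ty":0,"tz":1.9,"yaw":0,"claw":1},{"tx":-5,"ty":0,"tz":0,"yaw":0,"claw":1},{"tx":0,"ty":0,"tz":0,"yaw":0,"claw":1},{"tx":0,"ty":0,"tz":0,"yaw":0,"claw":1}]}}

```text
time_s: 17.75
position: [0.4584, -0.2354, 0.2911]
tool_rot: [[-0.296, 0.955, 0.002], [0.955, 0.296, -0.001], [-0.002, 0.001, -1.0]]
ft_force: [0.4, 0.1, -1.2]
grip_width: 0.0233
gripper_force: 59.8
```

```bash
python3 - <<'E'
from h import *
o=env.observe(); p=o["position"]; print(o["time_s"],p,o["ft_force"],o["grip_width"])
m,im,d=shot("wrist","w6"); C=cloud(m,d)
for a in (.175,.18,.19,.2):
    q=C[(d>0)&(abs(C[...,2]-a)<.004)&(np.hypot(C[...,0]-p[0],C[...,1]-p[1])<.012)]
    if len(q)>5: A=np.c_[2*q[:,:2],np.ones(len(q))]; s=np.linalg.lstsq(A,(q[:,:2]**2).sum(1),rcond=None)[0]; print(a,len(q),s[:2].round(4))
q=C[(d>0)&(C[...,2]>.1)&(np.hypot(C[...,0]-p[0],C[...,1]-p[1])<.012)]; print("lowest",np.percentile(q[:,2],[0,1]))
q=C[(d>0)&(C[...,2]>.1)&(C[...,2]<.13)&(np.hypot(C[...,0]-.5095,C[...,1]+.23)<.03)]; print("blank z",np.median(q[:,2]),cv2.minEnclosingCircle((q[:,:2]*1000).astype(np.float32)))
ms,i2,d2=shot("side"); C2=cloud(ms,d2); u,v=proj(ms,[.5095,-.231,.03])[0].astype(int); print(u,v)
mt,i3,d3=shot("top"); 
a=cv2.resize(i2[v-45:v+35,u-45:u+45],(450,400),interpolation=cv2.INTER_CUBIC); b=cv2.resize(im[120:280,230:360],(325,400),interpolation=cv2.INTER_CUBIC)
cv2.imwrite("pics/chk.png",np.hstack([a,b])[:,:,::-1])
E
```

```text
17.75 [ 0.45836716 -0.23544806  0.29111335] [ 0.43672374  0.06675552 -1.1952704 ] 0.02326504007489956
0.175 31 [ 0.458  -0.2352]
0.18 44 [ 0.458  -0.2352]
0.19 56 [ 0.458  -0.2352]
0.2 65 [ 0.458  -0.2353]
lowest [0.17376259 0.18399626]
blank z 0.12110286092715133 ((510.0839538574219, -229.65647888183594), 24.39004135131836)
294 203
```

View pics/chk.png

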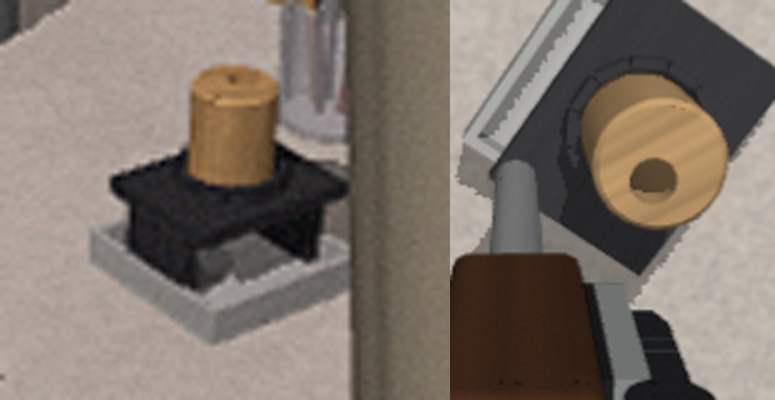

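The bore is now empty (right crop (652,178)), and a grey shape lies in the tray under the plate (left crop (212,262)). The blank hasn't moved. Now I'll carry the drift back to beside its hole and look.

Emit:
{"fn": "servo_tool", "kwargs": {"steps": [{"tx":0.2,"ty":2,"tz":0,"yaw":0,"claw":1},{"tx":0.4,"ty":4,"tz":0,"yaw":0,"claw":1},{"tx":0.4,"ty":4,"tz":0,"yaw":0,"claw":1},{"tx":0.4,"ty":4,"tz":0,"yaw":0,"claw":1},{"tx":0.4,"ty":4,"tz":0,"yaw":0,"claw":1},{"tx":0.4,"ty":4,"tz":0,"yaw":0,"claw":1},{"tx":0.5,"ty":4,"tz":0,"yaw":0,"claw":1},{"tx":0.5,"ty":4,"tz":0,"yaw":0,"claw":1},{"tx":0.5,"ty":4,"tz":0,"yaw":0,"claw":1},{"tx":0.5,"ty":4,"tz":0,"yaw":0,"claw":1},{"tx":0.4,"ty":4,"tz":0,"yaw":0,"claw":1},{"tx":0,"ty":1.7,"tz":0,"yaw":0,"claw":1},{"tx":0,"ty":0,"tz":0,"yaw":0,"claw":1},{"tx":0,"ty":0,"tz":0,"yaw":0,"claw":1},{"tx":0,"ty":0,"tz":0,"yaw":0,"claw":1}]}}

```text
time_s: 19.4
position: [0.5051, 0.2008, 0.2898]
tool_rot: [[-0.296, 0.955, -0.0], [0.955, 0.296, -0.0], [-0.0, -0.0, -1.0]]
ft_force: [0.5, -0.9, -0.8]
grip_width: 0.0236
gripper_force: 59.9
```

```bash
cat > look.py <<'E'
from h import *
import sys
o=env.observe(); p=o["position"]; print(o["time_s"],p,o["ft_force"],o["grip_width"])
m,im,d=shot("wrist",sys.argv[1]); C=cloud(m,d); zt=p[2]-.1194
for a in (zt+.008,zt+.02,zt+.035):
    q=C[(d>0)&(abs(C[...,2]-a)<.005)&(np.hypot(C[...,0]-p[0],C[...,1]-p[1])<.012)]
    if len(q)>5: A=np.c_[2*q[:,:2],np.ones(len(q))]; s=np.linalg.lstsq(A,(q[:,:2]**2).sum(1),rcond=None)[0]; print("shank",a,len(q),s[:2].round(4))
k=(d>0)&(abs(C[...,2]-.0445)<.006)&(np.hypot(C[...,0]-.565,C[...,1]-.184)<.09); q=C[k]
r=cv2.minAreaRect((q[:,:2]*1000).astype(np.float32)); print("rack",r,np.median(q[:,2]))
cs,h=cv2.findContours(k.astype(np.uint8),cv2.RETR_CCOMP,cv2.CHAIN_APPROX_NONE)
for c,hh in zip(cs,h[0]):
    if hh[3]<0 or len(c)<15: continue
    P=plane(m,c.reshape(-1,2),.045)[:,:2]; A=np.c_[2*P,np.ones(len(P))]; s=np.linalg.lstsq(A,(P**2).sum(1),rcond=None)[0]; print("hole",len(c),s[:2].round(4),np.sqrt(s[2]+s[0]**2+s[1]**2).round(4))
uv=proj(m,[.5562,.2187,.045])[0]; print(uv)
u,v=uv.astype(int); b=cv2.resize(im[max(v-60,0):v+60,max(u-80,0):u+80],None,fx=4.5,fy=4.5,interpolation=cv2.INTER_CUBIC); cv2.imwrite("pics/%sc.png"%sys.argv[1],b[:,:,::-1])
E
python3 look.py w7
```

```text
19.4 [0.50508074 0.20083992 0.28982084] [ 0.46937493 -0.93812793 -0.76247603] 0.02358342733740357
shank 0.17842084160667926 63 [0.5045 0.2012]
shank 0.19042084160667924 66 [0.5046 0.2013]
shank 0.20542084160667926 84 [0.5046 0.2012]
rack ((563.1495361328125, 193.3400421142578), (50.6292724609375, 123.48928833007812), 15.059579849243164) 0.04435959532538747
hole 40 [0.5553 0.2193] 0.0076
[306.71167484 157.49332337]
```

View pics/w7c.png

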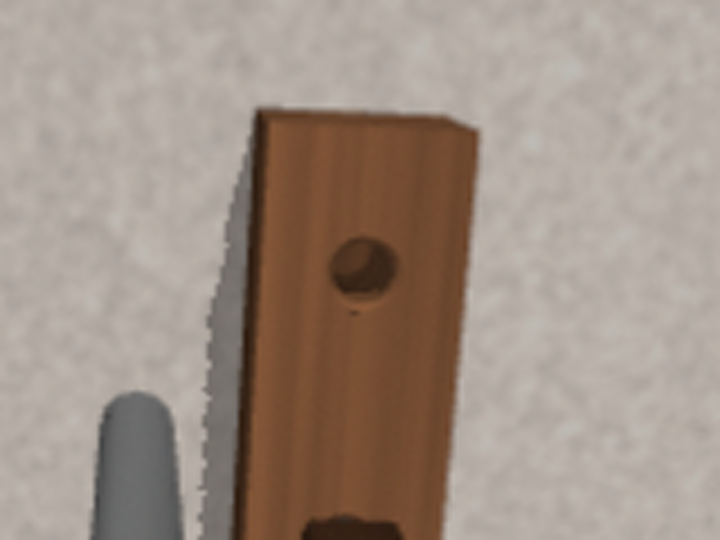

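The rack's empty hole shows at crop (363,270), and the drift's tip is at (138,395). The hole works out at about (0.556, 0.219), which matches the drift's original place, so I'll move above it and descend to just over the rack.

Emit:
{"fn": "servo_tool", "kwargs": {"steps": [{"tx":2,"ty":0.7,"tz":0,"yaw":0,"claw":1},{"tx":2.3,"ty":0.7,"tz":0,"yaw":0,"claw":1},{"tx":0.84,"ty":0.37,"tz":-1,"yaw":0,"claw":1},{"tx":0,"ty":0,"tz":-3,"yaw":0,"claw":1},{"tx":0,"ty":0,"tz":-3,"yaw":0,"claw":1},{"tx":0,"ty":0,"tz":-3,"yaw":0,"claw":1},{"tx":0,"ty":0,"tz":-1.5,"yaw":0,"claw":1},{"tx":0,"ty":0,"tz":0,"yaw":0,"claw":1},{"tx":0,"ty":0,"tz":0,"yaw":0,"claw":1},{"tx":0,"ty":0,"tz":0,"yaw":0,"claw":1}]}}

```text
time_s: 20.45
position: [0.5566, 0.2192, 0.176]
tool_rot: [[-0.296, 0.955, 0.002], [0.955, 0.296, 0.0], [-0.0, 0.002, -1.0]]
ft_force: [-0.0, -0.2, -1.0]
grip_width: 0.0237
gripper_force: 59.9
```

```bash
python3 look.py w8
```

```text
20.45 [0.55660564 0.21915955 0.1760311 ] [-0.03710397 -0.1557611  -1.00114647] 0.0236680942635832
shank 0.06463110224066496 64 [0.5563 0.2195]
shank 0.07663110224066495 69 [0.5564 0.2194]
shank 0.09163110224066495 86 [0.5563 0.2195]
rack ((556.610595703125, 217.3034210205078), (50.28972625732422, 73.24420928955078), 15.150586128234863) 0.044376098013568316
[255.53492262 187.43129628]
```

Emit:
{"fn": "servo_tool", "kwargs": {"steps": [{"tx":-0.03,"ty":-0.06,"tz":0,"yaw":0,"claw":1},{"tx":0,"ty":0,"tz":-0.4,"yaw":0,"claw":1},{"tx":0,"ty":0,"tz":-0.4,"yaw":0,"claw":1},{"tx":0,"ty":0,"tz":-0.3,"yaw":0,"claw":1},{"tx":0,"ty":0,"tz":-0.3,"yaw":0,"claw":1},{"tx":0,"ty":0,"tz":-0.2,"yaw":0,"claw":1},{"tx":0,"ty":0,"tz":0,"yaw":0,"claw":1}]}}

```text
time_s: 21.2
position: [0.5558, 0.2187, 0.1584]
tool_rot: [[-0.296, 0.955, -0.001], [0.955, 0.296, -0.0], [0.0, -0.001, -1.0]]
ft_force: [0.3, 0.3, -0.9]
grip_width: 0.0235
gripper_force: 59.9
```

Emit:
{"fn": "servo_tool", "kwargs": {"steps": [{"tx":0,"ty":0,"tz":-0.5,"yaw":0,"claw":1},{"tx":0,"ty":0,"tz":-0.8,"yaw":0,"claw":1},{"tx":0,"ty":0,"tz":-0.8,"yaw":0,"claw":1},{"tx":0,"ty":0,"tz":-0.6,"yaw":0,"claw":1},{"tx":0,"ty":0,"tz":-0.3,"yaw":0,"claw":1},{"tx":0,"ty":0,"tz":-0.2,"yaw":0,"claw":1},{"tx":0,"ty":0,"tz":-0.1,"yaw":0,"claw":1},{"tx":0,"ty":0,"tz":0,"yaw":0,"claw":1},{"tx":0,"ty":0,"tz":0,"yaw":0,"claw":1}]}}

```text
time_s: 22.1
position: [0.556, 0.2187, 0.1261]
tool_rot: [[-0.297, 0.955, 0.0], [0.955, 0.297, 0.0], [-0.0, 0.0, -1.0]]
ft_force: [-0.3, 0.4, -0.4]
grip_width: 0.0233
gripper_force: 59.9
```

Seated to within about 1 mm of the floor. Lower the last bit, open, let it settle and retreat straight up.

Emit:
{"fn": "servo_tool", "kwargs": {"steps": [{"tx":0,"ty":0,"tz":-0.1,"yaw":0,"claw":1},{"tx":0,"ty":0,"tz":0,"yaw":0,"claw":1},{"tx":0,"ty":0,"tz":0,"yaw":0,"claw":2.2},{"tx":0,"ty":0,"tz":0,"yaw":0,"claw":2.6},{"tx":0,"ty":0,"tz":0,"yaw":0,"claw":3.2},{"tx":0,"ty":0,"tz":0,"yaw":0,"claw":4.5},{"tx":0,"ty":0,"tz":0,"yaw":0,"claw":6},{"tx":0,"ty":0,"tz":0,"yaw":0,"claw":6},{"tx":0,"ty":0,"tz":0,"yaw":0,"claw":6},{"tx":0,"ty":0,"tz":1,"yaw":0,"claw":6},{"tx":0,"ty":0,"tz":2,"yaw":0,"claw":6},{"tx":0,"ty":0,"tz":3,"yaw":0,"claw":6},{"tx":0,"ty":0,"tz":3,"yaw":0,"claw":6},{"tx":0,"ty":0,"tz":3,"yaw":0,"claw":6},{"tx":0,"ty":-2,"tz":1,"yaw":0,"claw":6},{"tx":0,"ty":0,"tz":0,"yaw":0,"claw":6},{"tx":0,"ty":0,"tz":0,"yaw":0,"claw":6}]}}

```text
time_s: 23.8
position: [0.5557, 0.1987, 0.2549]
tool_rot: [[-0.296, 0.955, -0.0], [0.955, 0.296, 0.0], [0.0, 0.0, -1.0]]
ft_force: [0.5, 0.1, -0.0]
grip_width: 0.06
gripper_force: 0.0
```

```bash
python3 - <<'E'
from h import *
o=env.observe(); print(o["time_s"],o["position"],o["ft_force"],o["grip_width"])
m,im,d=shot("wrist","w9"); C=cloud(m,d)
for n,lo,hi,c in (("drift",.14,.16,(.556,.2187)),("short",.1,.12,(.574,.151))):
    q=C[(d>0)&(C[...,2]>lo)&(C[...,2]<hi)&(np.hypot(C[...,0]-c[0],C[...,1]-c[1])<.03)]
    if len(q)>5: r=cv2.minAreaRect((q[:,:2]*1000).astype(np.float32)); print(n,len(q),np.round(r[0],1),np.round(r[1],1),round(r[2],1),np.median(q[:,2]).round(4))
mt,i2,d2=shot("top"); C2=cloud(mt,d2); a=np.load("pics/top0.npz")
df=(np.abs(i2.astype(int)-a["im"]).sum(2)>60).astype(np.uint8); n,l,s,ce=cv2.connectedComponentsWithStats(df); print([(x[:5].tolist()) for x in s[1:] if x[4]>8])
E
```

```text
23.8 [0.55573801 0.19868199 0.25494499] [ 0.48145445  0.06965637 -0.00061162] 0.06003715208779002
drift 1247 [555.9 218.6] [24.  24.3] 17.2 0.1491
short 810 [574.2 151.9] [23.9 24. ] 17.0 0.1091
[[0, 99, 126, 285, 21730], [0, 132, 4, 46, 129], [255, 138, 211, 133, 8740], [314, 184, 23, 22, 350], [15, 205, 21, 19, 186], [475, 255, 37, 36, 606], [170, 271, 327, 113, 19662], [458, 332, 54, 52, 1753], [217, 365, 13, 11, 101], [233, 364, 33, 20, 422], [267, 374, 5, 10, 33], [210, 378, 21, 6, 81]]
```

```bash
python3 -c "
from rig import env; print(env.close_job())"
```

```text
the job is handed in; nothing more can be done
None
```

I pushed the slug out through the bore into the tray with a push of about 11 N, stood the drift back upright in its rack hole, and handed the job in at about 24 s. I didn't pinpoint the slug in the tray, but the bore is empty and a grey shape lies under the plate.

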